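# Load a brass bar into the V-groove jig and latch its lid

### The job

Press the lid of the bar jig once so that its push-push latch lets go and the lid springs up. Slide the brass bar along the V-groove, under the raised lid, until its end touches the end stop, then press the lid down again so that it latches and stays shut over the bar. Leave the things standing round the jig alone.

Things in the scene. Friction and masses are not known exactly. Their poses are not given: they have to be found in the camera images.
- jig: Fixed bar jig: base plate 280x100x6 mm (x -145 to +135). Origin: on the bench below the groove; x along the groove to the end stop, z up; lengths below are mm in this frame. Two aluminium rails, 40 wide over all, flat top z 30, with a 90-degree V-groove between them on y = 0 from x -140 (open end) to the stop. Black latch housing, 36 high, beside it at x +15, y +34; low post opposite.
- groove_stop (a point): Spot on the face of the dark end stop, under the lid, that the bar's end must touch: x +99, y 0, z 34.7 in the jig frame.
- lid (a joint): Angle (rad) of the aluminium lid, 118x96 mm. 0 = shut and latched; free, a spring lifts it to 0.35. Pressed past shut it gives to -0.07 (5 mm at the pad), then stops solid. Push-push: pressed from 0 to -0.05 and let go, it springs open; pressed from open to -0.05 and let go, it stays at 0. The pad gives at about 5 N; 8 to 15 N is sure.
- lid_hinge (a point): Middle of the lid's hinge line, along the jig's y at x +120, z 15. The lid covers x +2 to +120; shut, its plate is level with its top at z 57. Raised to 0.35, it stands highest at its front edge: z 95, x about +24.
- lid_front (a point): Middle of the lower edge of the lid's front wall (3 mm thick, moves with the lid). Shut: x +2, z 39, so that it bars the bar's way. Raised: x about +17, z about 78, and the bar passes below. A bar more than about 5 mm short of the stop keeps the lid from shutting.
- press_pad (a point): Centre of the top of the ribbed black pad, 40x50 mm, on the lid, where it is pressed; moves with the lid. Lid shut: x +45, y 0, z 60 in the jig frame. To press from open too, come straight down over that shut position (clear of the raised lid above z 110); the lid follows down.
- bar_center (a point): Centre of the loose round brass bar, 90 mm long, 18 mm across, about 0.1 kg, lying in the groove before the lid. Axis at z 34.7, top at z 43.7 in the jig frame, so 13.7 mm stand above the rails: push its rear end from just above them (1 to 2 N, with a brief knock of up to 10 N as it starts). Against the stop its centre is at x +54, its rear end at x +9.
- polish_pot: small round pot with a screw lid, 58 mm across, 50 mm high; loose, to be left alone. Origin at its underside.
- pliers_red: pliers with red handles lying flat, 186x52x12 mm; loose, to be left alone. Origin at its underside.
- dapping_block: brass cube with round hollows, 50 mm; loose, to be left alone. Origin at its underside.
- lacquer_bottle: small slim bottle with a tall cap, 31 mm across, 79 mm high; loose, to be left alone. Origin at its underside.
Things that resemble listed ones, but are neither listed nor needed, are in the scene too. Of the things shaped like the part that bears bar_center, the brass one is meant.

How it is judged:
By the outcome, as a careful person would: the job done as asked, in the order asked, and still so for the second after the job is handed in, with the robot touching nothing.
It also fails if it takes over 48 s, if anything falls off the work surface, if the arm or the gripper's body presses on something with over 40 N, if the wrist force passes 120 N, or if a joint passes its speed limit or range.

### The arm

A 6-joint arm with a two-finger parallel gripper is mounted at the origin on a cart in front of the work surface, level with it; the furniture and walls round the work are solid. World frame = base frame: x ahead of the robot, y to its left, z up, the work surface at z = 0. Lengths are in m, angles in degrees, forces in N, time in s.
With the tool pointing down it reaches from about 0.375 to 0.75 m from the base axis. Payload 9 kg.
Tool frame: the origin (TCP) lies between the finger pads; the fingertips stand 17 mm ahead of it and the grasp point (between the pads) lies 2 mm behind it (bot.tcp_to_tips is the distance from the TCP to the fingertips, in m); z points along the fingers, y is the line along which they close (so a half turn about z gives the same grasp; the last joint's range is limited). The gripper opens to 85 mm and grips with 20 to 120 N. Pads are 22 mm wide; open, the fingers measure 114 mm over their backs; the gripper's body (76 mm by 85 mm) begins 54 mm behind the grasp point. The pads swing forward as they close: fully open they stand 13 mm farther back than shut.
Start: joints at [-83.176, 5.964, 5.575, 89.605, 0, 77.527], TCP at [0.198, -0.566, 0.248] pointing down, gripper open.
Joint ranges: [-171.21, 171.21], [-48.23, 106.86], [-62.78, 66.21], [-105.2, 120.99], [-86.42, 89.51], [-180, 180]. Speed limits (degrees/s): [127.2, 127.2, 147.25, 180, 180, 180].

### API

Orientations are given as a 3x3 rotation matrix whose columns are the frame's x, y, z axes.
In Python, from plant import bot gives the robot as it stands.
- The arm moves only by the tool drive_tool, never from a script. Its argument "steps" is a list of rows, each a list of 7 numbers: the opening, from 0 (shut) to 1 (fully open), then the shift along the tool's x, y, z as a fraction of full scale, then the turn, a rotation vector about the tool's x, y, z as a fraction of full scale. A call has 1 to 12 rows; each row is the pose to reach, as a shift and turn from the pose commanded when the call began, along the tool's axes at that moment, turning the shorter way round; what a row does not reach only later rows make up. Full scale, the value 1, is 50 cm for a shift and 180 degrees for a turn. A row lasts 1/8 s, in which the tool goes at most 62.5 mm and 10.7 degrees, less where a joint would pass 70% of its speed; a pose out of reach is approached as far as the arm can. A call with a number of a shift or a turn outside -1 to 1 is refused whole. A call with a gripper value outside its range is refused whole. The fingers move at their own pace and stop on an object; "grip_force" is the grip in N (left out, the last holds). Time passes only in rows, so rows that repeat a pose let the fingers close. It gives the time, the measured TCP pose, the force, the opening and the grip force at its end, in the units of the state.
- bot.get_state(): the state, without advancing time (a new reading comes with each control period).
- bot.snapshot(name): name is "scene" or "top"; returns (picture, depth): 480x640x3 uint8, red, green, blue; 480x640 float32, m along the optical axis (not along the pixel's ray), 0 where there is no reading.
- bot.calibration(name): a dict with "mtx" (3x3 intrinsics, pixels), "rvec" (rotation vector, rad) and "tvec" (3), from world to camera coordinates, as OpenCV has them. Camera axes: x right, y down, z forward; pixel columns grow to the right and rows downward; lengths in m; the calibration is good to about 2 mm. A picture is of the moment at which its call begins. calibration takes no time and is no camera call.
- bot.close_job(): hands the job in; it is judged then, once.
Trained networks look in the newest picture that a camera, given by its name, has taken for a name from the list of things; names that differ only in an ending like _2 or _b are one class to them, and where a whole thing is asked for, a point or a joint stands for the part that bears it (a point fixed in the world has none). Each returns a list of dicts, best first, with "score" (0 to 1); they miss things now and then, are a little off and sometimes report something else, mostly with a low value. They report only what shows in the picture. A call takes as long as a camera call. They do not tell look-alikes from the thing itself.
- bot.spot_in(target, camera): "pixel" ([column, row] in pixels, amid what is visible of it).
- bot.trace(target, camera): "pixels" (480x640 bool, what is visible of it) and "pixel" ([column, row] in pixels, amid what is visible of it).
The state is a dict: "t": time; "qpos": joint angles; "joint_vel": joint speeds; "tau": joint torques, N m; "position": TCP position; "eef_rot": TCP orientation; "wrist_force": force on the tool from outside, world axes, zero at the start; "moment": the same for the moment, N m; "opening": opening from 0.0 (shut) to 1.0 (fully open); "finger_force": force on a finger pad.
Only numpy, scipy, OpenCV 4.12 (cv2) and the standard library are available. Lean on these libraries where they do the work, as an engineer would, in place of code of your own. Each camera call takes 0.05 s, during which the arm holds its last target. There are 200 camera calls.

## Working session

There is one attempt and no reset: what is moved stays moved. The work goes in short steps, Python scripts to look and compute and a tool call to move; the robot and the scene stay as the last step left them, time stands still between calls to the robot, and variables do not carry over. Pictures are saved under pics/ and viewed, at most 10 in all, crops included, and the job is handed in when it is done.

Besides the shell and the picture viewer there is one more tool, called after "Call:" by a JSON object that holds its "fn" and its "kwargs". drive_tool: Moves the arm, as the interface text tells. Its arguments: {"type":"object","properties":{"steps":{"type":"array","items":{"type":"array","items":{"type":"number"}}},"grip_force":{"type":"number"}},"required":["steps"]}

```bash
mkdir -p pics; ls
cat > h.py <<'E'
import numpy as np, cv2
from plant import bot
def cal(n):
    c=bot.calibration(n); R=cv2.Rodrigues(np.array(c['rvec'],float))[0]
    return np.array(c['mtx']),R,np.array(c['tvec'],float).ravel()
def world(n,px,d):
    K,R,t=cal(n); px=np.atleast_2d(px); d=np.atleast_1d(d)
    p=np.c_[(px[:,0]-K[0,2])/K[0,0]*d,(px[:,1]-K[1,2])/K[1,1]*d,d]
    return (p-t)@R
def proj(n,P):
    K,R,t=cal(n); q=(np.atleast_2d(P)@R.T+t)@K.T; return q[:,:2]/q[:,2:]
def maskpts(n,m,dep):
    v,u=np.nonzero(m&(dep>0)); return world(n,np.c_[u,v],dep[v,u])
E
python3 - <<'E'
from h import *
for n in("scene","top"):
    im,d=bot.snapshot(n); cv2.imwrite(f"pics/{n}0.png",im[...,::-1]); np.save(n+"_d.npy",d)
    for k in("jig","bar_center","press_pad","lid","polish_pot","pliers_red","dapping_block","lacquer_bottle"):
        for r in bot.trace(k,n)[:3]:
            P=maskpts(n,r['pixels'],d)
            print(n,k,round(r['score'],2),np.round(r['pixel']),r['pixels'].sum(),np.median(P,0).round(3) if len(P) else'', P.min(0).round(3) if len(P) else'',P.max(0).round(3) if len(P) else'')
print(bot.get_state())
E
```

```text
pics
scene jig 0.85 [319. 245.] 2586 [0.609 0.036 0.027] [ 0.449 -0.071 -0.002] [0.782 0.102 0.066]
scene jig 0.63 [305. 224.] 938 [0.657 0.041 0.058] [ 0.589 -0.107 -0.003] [0.759 0.095 0.066]
scene bar_center 0.67 [284. 273.] 155 [0.6   0.19  0.017] [0.562 0.159 0.006] [0.643 0.216 0.023]
scene bar_center 0.55 [324. 297.] 189 [0.455 0.21  0.017] [0.422 0.175 0.005] [0.496 0.239 0.023]
scene bar_center 0.54 [342. 241.] 182 [0.54  0.003 0.041] [ 0.497 -0.056  0.001] [0.584 0.02  0.048]
scene lid 0.75 [305. 228.] 911 [0.655 0.042 0.058] [ 0.589 -0.076 -0.   ] [0.782 0.095 0.066]
scene polish_pot 0.88 [265. 329.] 747 [0.496 0.394 0.047] [ 0.476  0.311 -0.003] [0.546 0.414 0.056]
scene pliers_red 0.71 [429. 228.] 155 [ 0.382 -0.21   0.011] [ 0.363 -0.262  0.001] [ 0.397 -0.158  0.017]
scene dapping_block 0.77 [215. 305.] 732 [0.647 0.4   0.042] [ 0.631  0.325 -0.001] [0.719 0.418 0.056]
scene lacquer_bottle 0.69 [338. 197.] 170 [ 0.678 -0.193  0.037] [ 0.666 -0.269  0.001] [ 0.729 -0.18   0.084]
top jig 0.97 [338. 213.] 5189 [0.598 0.019 0.032] [ 0.446 -0.072 -0.005] [0.738 0.101 0.067]
[... 1082 characters left out ...]
        1.98711389e-03,  7.75256152e+01]), 'joint_vel': array([ 0.11726392,  0.0155001 , -0.04995858, -0.12938183, -0.0813128 ,
        0.00052808]), 'tau': array([ 5.93488621e-04, -5.56743944e+01,  5.03781581e+01,  5.46734464e-05,
       -9.71590748e-05, -2.36522465e-05]), 'position': array([ 0.19830379, -0.56633541,  0.2483355 ]), 'eef_rot': array([[ 9.43811888e-01,  3.30483157e-01,  4.99020381e-05],
       [ 3.30483161e-01, -9.43811880e-01, -1.25126202e-04],
       [ 5.74603418e-06,  1.34587380e-04, -9.99999991e-01]]), 'wrist_force': array([ 0.0652756 ,  0.73475297, -0.70185256]), 'moment': array([ 0.00034586, -0.0252934 , -0.02669882]), 'finger_force': 0.0, 'opening': 0.9995650390516674}
```

Run:
```python
from h import *
im=cv2.imread("pics/top0.png"); cv2.imwrite("pics/topc.png",cv2.resize(im[110:350,240:560],None,fx=2.5,fy=2.5,interpolation=cv2.INTER_CUBIC))
im=cv2.imread("pics/scene0.png"); cv2.imwrite("pics/scenec.png",cv2.resize(im[150:350,200:467],None,fx=3,fy=3,interpolation=cv2.INTER_CUBIC))
bot.snapshot("top")
d=np.load("top_d.npy")
m=bot.trace("lid","top")[0]['pixels']; P=maskpts("top",m,d); P=P[(P[:,2]>.05)]
r=cv2.minAreaRect(P[:,:2].astype(np.float32)*1000); print("lid",r,cv2.boxPoints(r),np.median(P[:,2]))
b=[x for x in bot.trace("bar_center","top") if abs(x['pixel'][0]-346)<15][0]['pixels']
P=maskpts("top",b,d); P=P[P[:,2]>.036]; r=cv2.minAreaRect(P[:,:2].astype(np.float32)*1000); print("bar",r,P[:,:2].mean(0)); print(cv2.boxPoints(r), np.percentile(P[:,2],95))
w=P[:,:2]-P[:,:2].mean(0); print(np.linalg.svd(w,full_matrices=False)[2][0])
m=bot.trace("jig","top")[0]['pixels']; P=maskpts("top",m,d); Q=P[(P[:,2]>-.0)&(P[:,2]<.012)]
r=cv2.minAreaRect(P[:,:2].astype(np.float32)*1000); print("jig",r)
```

```text
lid ((658.609130859375, 35.445899963378906), (124.46012878417969, 96.23475646972656), 16.4328556060791) [[585.309      63.993423 ]
 [612.533     -28.310331 ]
 [731.90924     6.8983765]
 [704.68524    99.20213  ]] 0.058088756760755714
bar ((540.4083862304688, 0.01294708251953125), (88.98619842529297, 17.609455108642578), 16.52587890625) [5.40450407e-01 4.07307733e-04]
[[495.24872    -4.2020273]
 [500.25775   -21.08406  ]
 [585.56805     4.2279215]
 [580.559      21.109955 ]] 0.047700938819347366
[-0.95867134 -0.28451584]
jig ((595.7191162109375, 14.071922302246094), (287.550537109375, 106.93011474609375), 16.44974708557129)
```

View pics/topc.png

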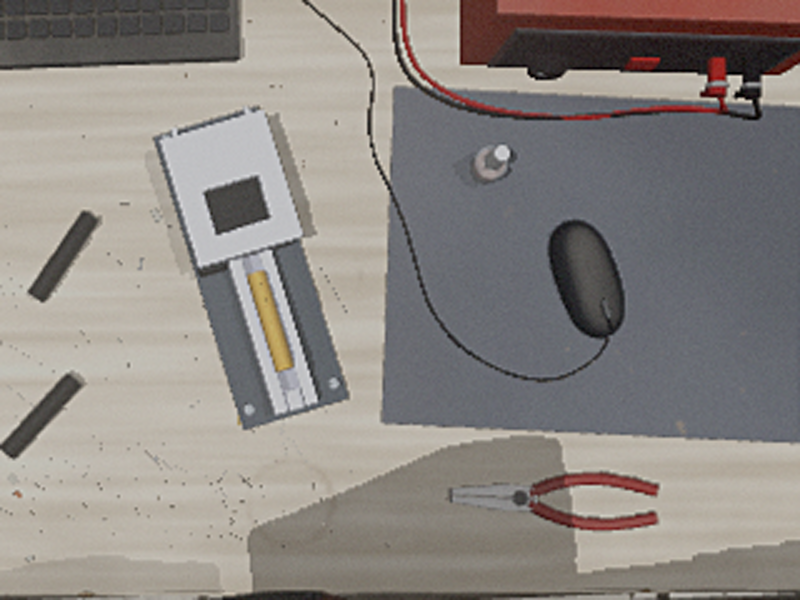

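View pics/scenec.png

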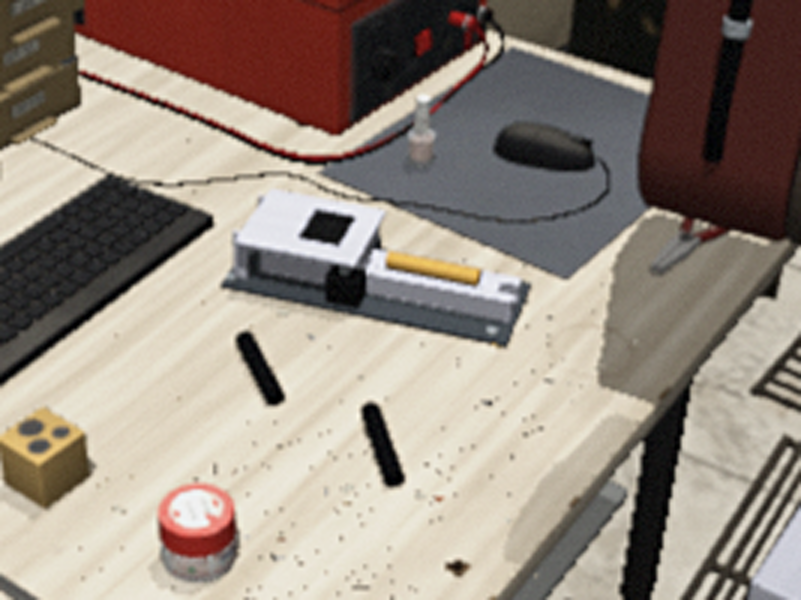

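The top view (crop; full-image pixels = crop/2.5 + (240,110)) shows the jig with its lid shut. The dark pad is at crop (237,205) and the brass bar in the groove at (270,320), with black look-alike bars to the left. The scene view agrees.

```bash
cat >> h.py <<'E'
YAW=np.radians(16.5); O=np.array([.6003,.018,0]); U=np.array([np.cos(YAW),np.sin(YAW),0]); V=np.array([-U[1],U[0],0])
def J(x,y,z): return O+U*x/1000+V*y/1000+[0,0,z/1000]
def Rt(t=0):  # tool x along groove; lean body back by t deg
    t=np.radians(t); z=U*np.sin(t)+np.array([0,0,-np.cos(t)]); x=U*np.cos(t)+np.array([0,0,np.sin(t)])
    return np.c_[x,np.cross(z,x),z]
def row(p,R):
    s=bot.get_state(); A=s['eef_rot']; q=s['position']
    sh=A.T@(p-q)/.5; w=cv2.Rodrigues(A.T@R)[0].ravel()/np.pi
    return np.r_[sh,w].round(4), 'dist mm',round(1000*np.linalg.norm(p-q))
E
python3 - <<'E'
from h import *
im=cv2.imread("pics/top0.png").max(2).astype(int)
u,v=np.meshgrid(np.arange(322,348),np.arange(180,206)); m=im[180:206,322:348]<110
n,l,st,c=cv2.connectedComponentsWithStats(m.astype(np.uint8)); k=1+st[1:,4].argmax(); c=c[k]+[322,180]; print(c,st[k])
K,R,t=cal("top"); C=-R.T@t; ray=R.T@np.linalg.inv(K)@np.r_[c,1]; s=(.06-C[2])/ray[2]; print("pad",C+s*ray,"exp",J(45,0,60))
p=J(45,0,60)+[0,0,.105]
print(p,row(p,Rt()))
E
```

```text
[334.13624679 191.65552699] [  0   1  26  23 389]
pad [0.63968535 0.03056375 0.06      ] exp [0.64344689 0.03078069 0.06      ]
[0.64344689 0.03078069 0.165     ] (array([ 1.2349, -0.8329,  0.1666,  0.    ,  0.    ,  0.0155]), 'dist mm', 749)
```

Call:
{"fn": "drive_tool", "kwargs": {"steps": [[0, 0.1, -0.07, 0, 0, 0, 0], [0, 0.2, -0.135, 0, 0, 0, 0], [0, 0.3, -0.2, 0, 0, 0, 0.005], [0, 0.4, -0.27, 0.02, 0, 0, 0.01], [0, 0.5, -0.34, 0.04, 0, 0, 0.0155], [0, 0.6, -0.405, 0.06, 0, 0, 0.0155], [0, 0.7, -0.47, 0.08, 0, 0, 0.0155], [0, 0.8, -0.54, 0.1, 0, 0, 0.0155], [0, 0.9, -0.61, 0.12, 0, 0, 0.0155], [0, 1.0, -0.675, 0.14, 0, 0, 0.0155], [0, 1.0, -0.675, 0.15, 0, 0, 0.0155]]}}

```text
t: 2.48
position: [0.5598, -0.0791, 0.1723]
eef_rot: [[0.957, 0.289, -0.001], [0.289, -0.957, 0.001], [-0.0, -0.001, -1.0]]
wrist_force: [-1.2, -0.7, 0.4]
opening: 0.001
finger_force: 0.0
```

Run:
```python
from h import *
p=J(44,0,62+17+3)
print(row(p,Rt()),bot.get_state()['t'])
```

```text
(array([ 2.217e-01, -1.618e-01,  1.807e-01, -3.000e-04,  1.000e-04,
        1.700e-03]), 'dist mm', 164) 2.475
```

Call:
{"fn": "drive_tool", "kwargs": {"steps": [[0, 0.1, -0.07, 0, 0, 0, 0], [0, 0.2, -0.145, 0, 0, 0, 0.001], [0, 0.222, -0.162, 0.05, 0, 0, 0.0017], [0, 0.222, -0.162, 0.11, 0, 0, 0.0017], [0, 0.222, -0.162, 0.155, 0, 0, 0.0017], [0, 0.222, -0.162, 0.18, 0, 0, 0.0017], [0, 0.222, -0.162, 0.18, 0, 0, 0.0017]]}}

```text
t: 3.35
position: [0.6415, 0.0262, 0.0827]
eef_rot: [[0.96, 0.278, -0.001], [0.278, -0.96, 0.0], [-0.001, -0.0, -1.0]]
wrist_force: [0.2, -0.7, 0.1]
opening: -0.004
finger_force: 0.0
```

Run:
```python
from h import *
print(row(J(44,0,56+17),Rt()),bot.get_state()['position'],J(44,0,82))
im,d=bot.snapshot("top"); cv2.imwrite("pics/t1.png",cv2.resize(im[130:300,260:460][...,::-1],None,fx=3,fy=3))
```

```text
(array([ 0.0043, -0.0078,  0.0195, -0.0001,  0.0004, -0.0019]), 'dist mm', 11) [0.64150297 0.02616805 0.08273578] [0.64248807 0.03049668 0.082     ]
```

View pics/t1.png

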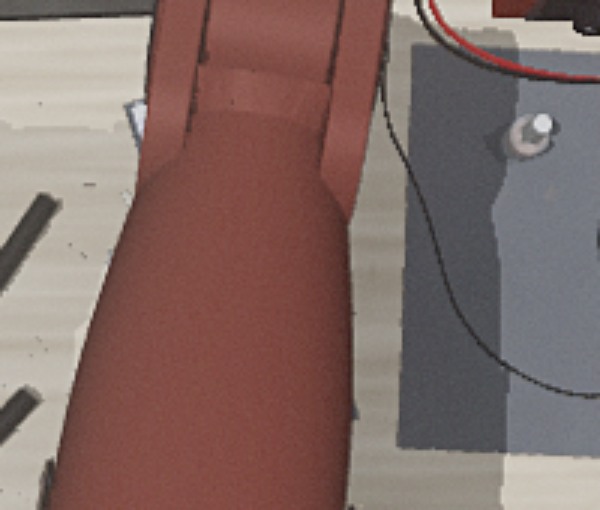

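The arm hides the jig from the top camera. The pose matches the plan, so I press gradually and watch the force.

Call:
{"fn": "drive_tool", "kwargs": {"steps": [[0, 0.004, -0.008, 0.006, 0, 0, -0.002], [0, 0.004, -0.008, 0.012, 0, 0, -0.002], [0, 0.004, -0.008, 0.015, 0, 0, -0.002], [0, 0.004, -0.008, 0.018, 0, 0, -0.002], [0, 0.004, -0.008, 0.019, 0, 0, -0.002]]}}

```text
t: 4.03
position: [0.6425, 0.0309, 0.0742]
eef_rot: [[0.959, 0.285, -0.001], [0.285, -0.959, -0.001], [-0.001, 0.0, -1.0]]
wrist_force: [-4.9, -0.9, 5.6]
opening: -0.006
finger_force: 3.1
```

Call:
{"fn": "drive_tool", "kwargs": {"steps": [[0, 0, 0, 0.002, 0, 0, 0], [0, 0, 0, 0.004, 0, 0, 0], [0, 0, 0, 0.004, 0, 0, 0]]}}

```text
t: 4.4
position: [0.6425, 0.0308, 0.0724]
eef_rot: [[0.959, 0.285, -0.001], [0.285, -0.959, -0.001], [-0.001, 0.0, -1.0]]
wrist_force: [-5.8, -1.7, 7.5]
opening: 0.002
finger_force: 4.0
```

Call:
{"fn": "drive_tool", "kwargs": {"steps": [[0, 0, 0, 0.002, 0, 0, 0], [0, 0, 0, 0.003, 0, 0, 0], [0, 0, 0, 0.003, 0, 0, 0]]}}

```text
t: 4.78
position: [0.6425, 0.0308, 0.0722]
eef_rot: [[0.959, 0.285, -0.0], [0.285, -0.959, -0.001], [-0.001, 0.001, -1.0]]
wrist_force: [-10.6, -0.8, 16.7]
opening: 0.001
finger_force: 8.8
```

Call:
{"fn": "drive_tool", "kwargs": {"steps": [[0, 0, 0, -0.03, 0, 0, 0], [0, 0, 0, -0.1, 0, 0, 0], [0, 0, 0, -0.2, 0, 0, 0], [0, -0.1, 0, -0.24, 0, 0, 0], [0, -0.2, 0, -0.24, 0, 0, 0], [0, -0.3, 0, -0.24, 0, 0, 0], [0, -0.37, 0, -0.24, 0, 0, 0], [0, -0.37, 0, -0.24, 0, 0, 0]]}}

```text
t: 5.78
position: [0.4646, -0.0221, 0.1911]
eef_rot: [[0.959, 0.284, 0.002], [0.284, -0.959, -0.001], [0.001, 0.001, -1.0]]
wrist_force: [0.8, -0.7, 0.4]
opening: -0.005
finger_force: 0.0
```

Run:
```python
from h import *
im,d=bot.snapshot("scene"); cv2.imwrite("pics/s1.png",cv2.resize(im[150:350,200:467][...,::-1],None,fx=3,fy=3,interpolation=cv2.INTER_CUBIC))
print(bot.get_state()['t'])
for t in (10,12):
  s,c=np.sin(np.radians(t)),np.cos(np.radians(t))
  # front corner at x=-120; rear corner z=32.5
  x=lambda f:f-(17*s+11*c); z=32.5+17*c+11*s
  print(t,z,row(J(x(-122),0,z),Rt(t)),row(J(x(-122),0,z+50),Rt(t)), 'front corner z',z-17*c+11*s)
```

```text
5.825
10 51.15186175554377 (array([ 8.700e-03, -6.000e-04,  2.799e-01,  4.000e-04,  5.490e-02,
        1.000e-04]), 'dist mm', 140) (array([ 8.900e-03, -5.000e-04,  1.799e-01,  4.000e-04,  5.490e-02,
        1.000e-04]), 'dist mm', 90) front corner z 36.32025990867247
12 51.41553781147005 (array([ 7.700e-03, -6.000e-04,  2.794e-01,  4.000e-04,  6.610e-02,
        1.000e-04]), 'dist mm', 140) (array([ 7.900e-03, -5.000e-04,  1.794e-01,  4.000e-04,  6.610e-02,
        1.000e-04]), 'dist mm', 90) front corner z 37.07405719799071
```

View pics/s1.png

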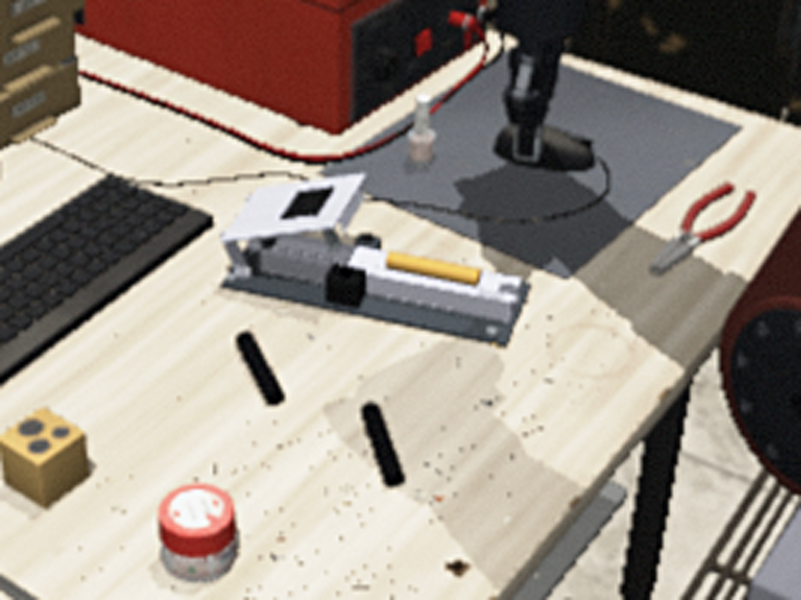

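The lid is up (crop around (300,205)) and the bar is still in place at (430,267). Next I go down behind the bar with a 12° lean.

Call:
{"fn": "drive_tool", "kwargs": {"steps": [[0, 0.003, 0, 0.05, 0, 0.03, 0], [0, 0.006, 0, 0.13, 0, 0.066, 0], [0, 0.008, 0, 0.2, 0, 0.066, 0], [0, 0.008, 0, 0.24, 0, 0.066, 0], [0, 0.008, 0, 0.265, 0, 0.066, 0], [0, 0.008, 0, 0.277, 0, 0.066, 0], [0, 0.008, 0, 0.277, 0, 0.066, 0]]}}

```text
t: 6.7
position: [0.4697, -0.0205, 0.0521]
eef_rot: [[0.938, 0.285, 0.197], [0.279, -0.958, 0.059], [0.206, 0.0, -0.979]]
wrist_force: [-0.3, -0.2, -0.1]
opening: 0.003
finger_force: 0.0
```

Run:
```python
from h import *
t=12;s,c=np.sin(np.radians(t)),np.cos(np.radians(t)); f=17*s+11*c; z=32.5+17*c+11*s
for x in (-122,-107,-60,-20,9): print(x,row(J(x-f,0,z),Rt(t)))
im,d=bot.snapshot("scene"); cv2.imwrite("pics/s2.png",cv2.resize(im[170:290,270:430][...,::-1],None,fx=5,fy=5,interpolation=cv2.INTER_CUBIC))
```

```text
-122 (array([-0.0006,  0.0002,  0.0012, -0.0001,  0.0006,  0.0004]), 'dist mm', 1)
-107 (array([ 0.0288,  0.0003,  0.0074, -0.0001,  0.0006,  0.0004]), 'dist mm', 15)
-60 (array([ 1.208e-01,  4.000e-04,  2.680e-02, -1.000e-04,  6.000e-04,
        4.000e-04]), 'dist mm', 62)
-20 (array([ 1.991e-01,  5.000e-04,  4.320e-02, -1.000e-04,  6.000e-04,
        4.000e-04]), 'dist mm', 102)
9 (array([ 2.558e-01,  6.000e-04,  5.520e-02, -1.000e-04,  6.000e-04,
        4.000e-04]), 'dist mm', 131)
```

View pics/s2.png

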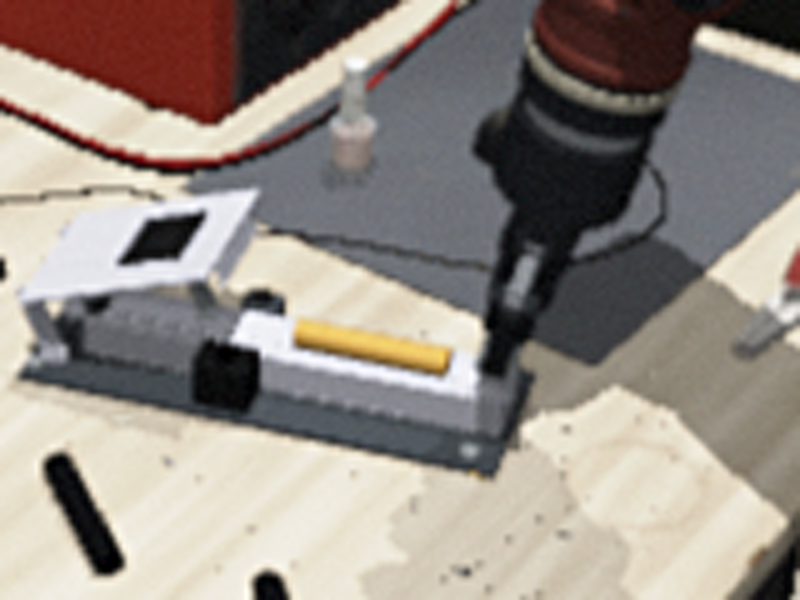

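Call:
{"fn": "drive_tool", "kwargs": {"steps": [[0, 0.012, 0, 0.0026, 0, 0, 0], [0, 0.022, 0, 0.0047, 0, 0, 0], [0, 0.03, 0, 0.0064, 0, 0, 0], [0, 0.038, 0, 0.0081, 0, 0, 0], [0, 0.05, 0, 0.0106, 0, 0, 0], [0, 0.068, 0, 0.0145, 0, 0, 0], [0, 0.088, 0, 0.0187, 0, 0, 0], [0, 0.11, 0, 0.0234, 0, 0, 0], [0, 0.132, 0, 0.0281, 0, 0, 0], [0, 0.154, 0, 0.0327, 0, 0, 0], [0, 0.176, 0, 0.0374, 0, 0, 0], [0, 0.19, 0, 0.0404, 0, 0, 0]]}}

```text
t: 8.25
position: [0.5632, 0.0074, 0.0515]
eef_rot: [[0.938, 0.285, 0.197], [0.279, -0.958, 0.059], [0.206, 0.0, -0.979]]
wrist_force: [-2.2, -0.0, 1.5]
opening: -0.002
finger_force: 0.8
```

Run:
```python
from h import *
t=12;s,c=np.sin(np.radians(t)),np.cos(np.radians(t)); f=17*s+11*c; z=33+17*c+11*s
for x in (-20,0,9): print(x,row(J(x-f,0,z),Rt(t)))
im,d=bot.snapshot("scene"); cv2.imwrite("pics/s3.png",cv2.resize(im[170:290,270:430][...,::-1],None,fx=5,fy=5,interpolation=cv2.INTER_CUBIC))
```

```text
-20 (array([ 0.0086,  0.0007,  0.0009, -0.0001,  0.0007,  0.0004]), 'dist mm', 4)
0 (array([ 0.0477,  0.0007,  0.0092, -0.0001,  0.0007,  0.0004]), 'dist mm', 24)
9 (array([ 0.0653,  0.0007,  0.0129, -0.0001,  0.0007,  0.0004]), 'dist mm', 33)
```

View pics/s3.png

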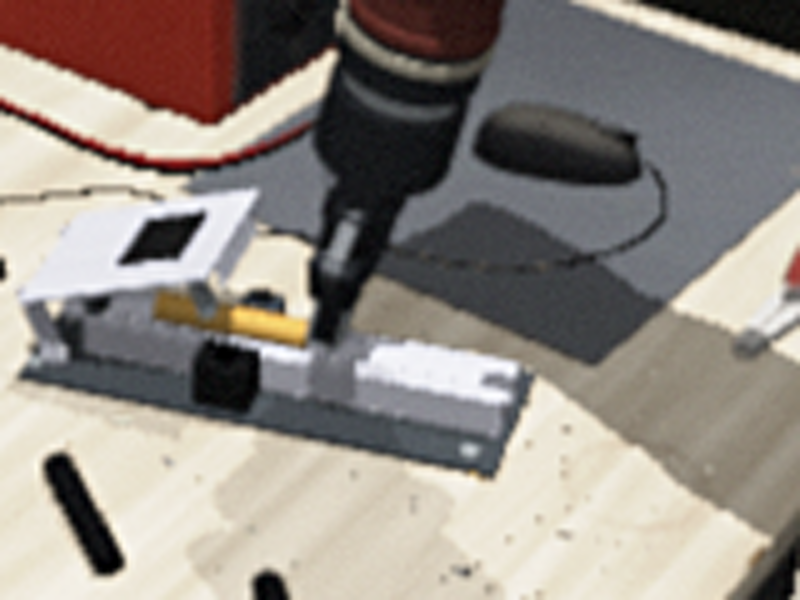

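The bar is pushed under the lid (rear end at crop (310,330)) with no interference. I continue gently to the stop.

Call:
{"fn": "drive_tool", "kwargs": {"steps": [[0, 0.012, 0, 0.0022, 0, 0, 0], [0, 0.026, 0, 0.005, 0, 0, 0], [0, 0.038, 0, 0.0075, 0, 0, 0], [0, 0.046, 0, 0.009, 0, 0, 0], [0, 0.052, 0, 0.0103, 0, 0, 0], [0, 0.056, 0, 0.0112, 0, 0, 0], [0, 0.056, 0, 0.0112, 0, 0, 0]]}}

```text
t: 9.18
position: [0.59, 0.0153, 0.0519]
eef_rot: [[0.938, 0.285, 0.197], [0.279, -0.958, 0.059], [0.206, 0.0, -0.979]]
wrist_force: [0.1, 0.5, 0.2]
opening: 0.005
finger_force: 0.0
```

Call:
{"fn": "drive_tool", "kwargs": {"steps": [[0, 0.003, 0, 0.0006, 0, 0, 0], [0, 0.006, 0, 0.0013, 0, 0, 0], [0, 0.008, 0, 0.0017, 0, 0, 0], [0, 0.008, 0, 0.0017, 0, 0, 0]]}}

```text
t: 9.68
position: [0.593, 0.0162, 0.0517]
eef_rot: [[0.939, 0.285, 0.195], [0.279, -0.959, 0.058], [0.204, 0.0, -0.979]]
wrist_force: [-7.4, -2.1, 4.6]
opening: -0.001
finger_force: 3.9
```

Call:
{"fn": "drive_tool", "kwargs": {"steps": [[0, 0.001, 0, 0.0002, 0, 0, 0], [0, 0.0024, 0, 0.0005, 0, 0, 0], [0, 0.0024, 0, 0.0005, 0, 0, 0]]}}

```text
t: 10.05
position: [0.5932, 0.0163, 0.0516]
eef_rot: [[0.939, 0.284, 0.193], [0.278, -0.959, 0.057], [0.202, 0.0, -0.979]]
wrist_force: [-15.5, -3.7, 9.9]
opening: -0.003
finger_force: 7.9
```

Call:
{"fn": "drive_tool", "kwargs": {"steps": [[0, -0.02, 0, -0.004, 0, 0, 0], [0, -0.1, 0, -0.03, 0, 0, 0], [0, -0.2, 0, -0.1, 0, 0, 0], [0, -0.26, 0, -0.2, 0, -0.03, 0], [0, -0.28, 0, -0.28, 0, -0.064, 0], [0, -0.28, 0, -0.28, 0, -0.064, 0]]}}

```text
t: 10.8
position: [0.4376, -0.0313, 0.1632]
eef_rot: [[0.959, 0.285, 0.01], [0.285, -0.959, -0.0], [0.01, 0.003, -1.0]]
wrist_force: [0.8, -0.0, -0.2]
opening: -0.003
finger_force: 0.0
```

Run:
```python
from h import *
im,d=bot.snapshot("scene"); cv2.imwrite("pics/s4.png",cv2.resize(im[190:270,270:390][...,::-1],None,fx=6,fy=6,interpolation=cv2.INTER_CUBIC))
for r in bot.trace("bar_center","scene"):
    P=maskpts("scene",r['pixels'],d); print(r['score'],r['pixel'],[np.percentile((P-O)@U,[2,50,98]).round(4),np.median((P-O)@V)])
print(bot.get_state()['t'],bot.get_state()['position'],row(J(43,0,160),Rt()))
```

```text
0.74 [326.9, 298.0] [array([-0.1095, -0.0852, -0.0556]), np.float64(0.22739375769006098)]
0.72 [286.1, 272.1] [array([0.017 , 0.0433, 0.079 ]), np.float64(0.1684665470101665)]
0.56 [304.5, 233.0] [array([0.0107, 0.0545, 0.0898]), np.float64(0.004796125322620567)]
0.51 [319.5, 243.1] [array([-0.1415,  0.0177,  0.1282]), np.float64(0.01800432839502101)]
10.9 [ 0.43646793 -0.03043335  0.15985295] (array([ 4.277e-01,  7.000e-04,  3.000e-03,  1.000e-04, -2.500e-03,
        4.000e-04]), 'dist mm', 214)
```

View pics/s4.png

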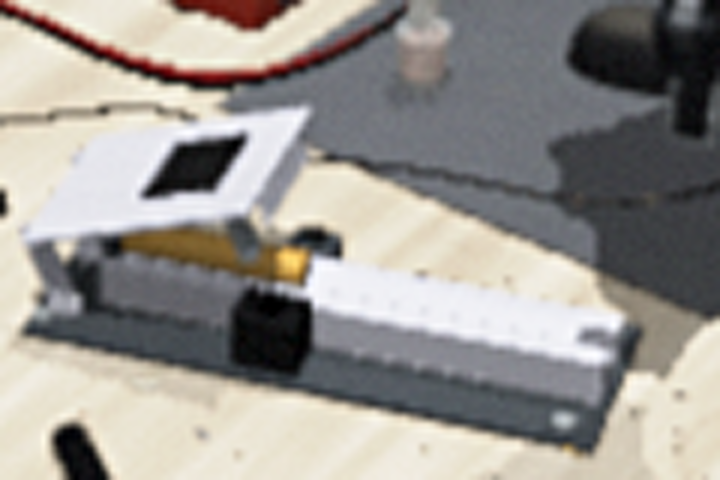

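The bar now lies under the lid, rear end at crop (305,262). Its measured centre is at jig x of about 54 mm, so it is at the stop. I go over the pad next.

Call:
{"fn": "drive_tool", "kwargs": {"steps": [[0, 0.1, 0, 0, 0, 0, 0], [0, 0.2, 0, 0, 0, -0.0025, 0], [0, 0.3, 0, 0, 0, -0.0025, 0], [0, 0.38, 0, 0, 0, -0.0025, 0], [0, 0.428, 0.0007, 0.003, 0, -0.0025, 0], [0, 0.428, 0.0007, 0.003, 0, -0.0025, 0], [0, 0.428, 0.0007, 0.003, 0, -0.0025, 0]]}}

```text
t: 11.78
position: [0.6402, 0.0302, 0.1588]
eef_rot: [[0.958, 0.285, -0.003], [0.285, -0.958, -0.0], [-0.003, -0.001, -1.0]]
wrist_force: [-0.8, -0.5, 1.0]
opening: -0.003
finger_force: 0.0
```

Run:
```python
from h import *
print(bot.get_state()['position'],row(J(44,0,72.2),Rt()))
```

```text
[0.64021526 0.03022636 0.15883255] (array([ 0.005 ,  0.0009,  0.1733, -0.0002,  0.0009,  0.0004]), 'dist mm', 87)
```

Down to just above the bottom of travel, 10 mm per row and slowing.

Call:
{"fn": "drive_tool", "kwargs": {"steps": [[0, 0.004, 0, 0.03, 0, 0, 0], [0, 0.004, 0, 0.055, 0, 0, 0], [0, 0.004, 0, 0.075, 0, 0, 0], [0, 0.004, 0, 0.095, 0, 0, 0], [0, 0.004, 0, 0.112, 0, 0, 0], [0, 0.004, 0, 0.128, 0, 0, 0], [0, 0.004, 0, 0.142, 0, 0, 0], [0, 0.004, 0, 0.154, 0, 0, 0], [0, 0.004, 0, 0.162, 0, 0, 0], [0, 0.004, 0, 0.168, 0, 0, 0], [0, 0.004, 0, 0.168, 0, 0, 0]]}}

```text
t: 13.15
position: [0.6428, 0.0306, 0.0758]
eef_rot: [[0.959, 0.285, -0.002], [0.285, -0.959, -0.001], [-0.002, 0.0, -1.0]]
wrist_force: [-4.2, -0.6, 4.8]
opening: -0.001
finger_force: 2.4
```

Call:
{"fn": "drive_tool", "kwargs": {"steps": [[0, 0, 0, 0.003, 0, 0, 0], [0, 0, 0, 0.006, 0, 0, 0], [0, 0, 0, 0.008, 0, 0, 0], [0, 0, 0, 0.008, 0, 0, 0]]}}

```text
t: 13.65
position: [0.6429, 0.0306, 0.0725]
eef_rot: [[0.959, 0.285, -0.002], [0.285, -0.959, -0.001], [-0.002, 0.0, -1.0]]
wrist_force: [-5.6, -1.0, 8.0]
opening: -0.001
finger_force: 4.2
```

Call:
{"fn": "drive_tool", "kwargs": {"steps": [[0, 0, 0, 0.001, 0, 0, 0], [0, 0, 0, 0.0024, 0, 0, 0], [0, 0, 0, 0.0024, 0, 0, 0]]}}

```text
t: 14.02
position: [0.6429, 0.0306, 0.0723]
eef_rot: [[0.959, 0.285, -0.001], [0.285, -0.959, -0.001], [-0.002, 0.001, -1.0]]
wrist_force: [-9.4, -1.5, 15.6]
opening: 0.004
finger_force: 8.0
```

Fully pressed at 15.6 N. I release and withdraw straight up, then back.

Call:
{"fn": "drive_tool", "kwargs": {"steps": [[0, 0, 0, -0.015, 0, 0, 0], [0, 0, 0, -0.06, 0, 0, 0], [0, 0, 0, -0.14, 0, 0, 0], [0, 0, 0, -0.22, 0, 0, 0], [0, -0.1, 0, -0.25, 0, 0, 0], [0, -0.2, 0, -0.25, 0, 0, 0], [0, -0.3, 0, -0.25, 0, 0, 0], [0, -0.36, 0, -0.25, 0, 0, 0], [0, -0.36, 0, -0.25, 0, 0, 0], [0, -0.36, 0, -0.25, 0, 0, 0]]}}

```text
t: 15.28
position: [0.4714, -0.0205, 0.1962]
eef_rot: [[0.959, 0.285, -0.0], [0.285, -0.959, -0.001], [-0.0, 0.001, -1.0]]
wrist_force: [0.3, 0.4, 0.4]
opening: -0.002
finger_force: 0.0
```

Run:
```python
from h import *
im,d=bot.snapshot("scene"); cv2.imwrite("pics/s5.png",cv2.resize(im[150:350,200:467][...,::-1],None,fx=3,fy=3,interpolation=cv2.INTER_CUBIC))
P=maskpts("scene",bot.trace("lid","scene")[0]['pixels'],d); print(np.percentile(P[:,2],[50,90,99]),bot.get_state()['t'])
```

```text
[0.05814427 0.06128363 0.06403294] 15.375
```

View pics/s5.png

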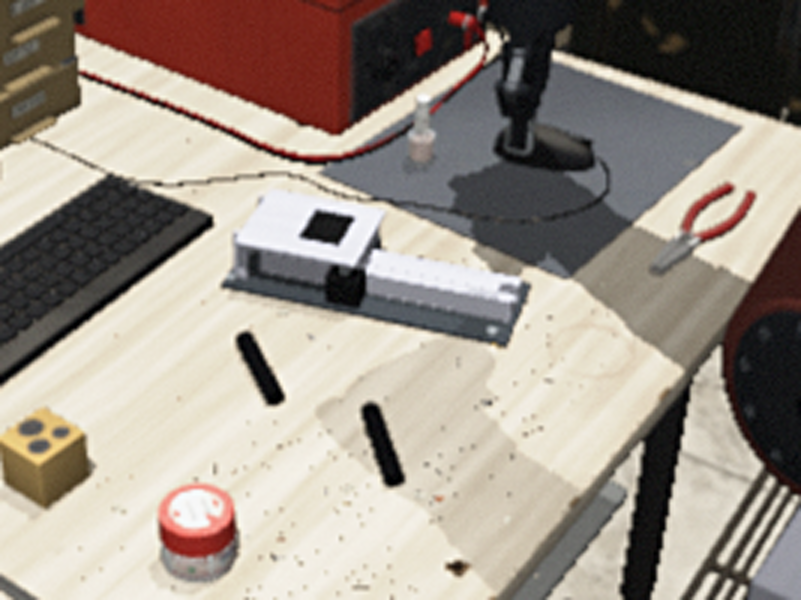

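The lid is shut and level, around crop (310,225), with the bar inside. Nothing else has moved and the robot is clear of the jig.

```bash
python3 -c "
from plant import bot
print(bot.close_job())"
```

```text
the job is handed in; nothing more can be done
None
```

The lid was released, the brass bar was pushed against the end stop, and the lid is latched shut over it; the job is handed in at about 15.4 s, with the other things on the bench left alone.

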